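# Pry up an amplifier and shim it

### The arm

A 7-joint arm with a two-finger parallel gripper is mounted at the origin on the work surface. World frame = base frame: x ahead of the robot, y to its left, z up, the work surface at z = 0. Lengths are in m, angles in rad, forces in N, time in s.
With the tool pointing down it reaches from about 0.425 to 0.875 m from the base axis. Payload 4.7 kg.
Tool frame: the origin (TCP) lies midway between the tips of the shut fingers; the grasp point (between the pads) lies 19 mm behind it; z points along the fingers, y is the line along which they close (so a half turn about z gives the same grasp; the last joint's range is limited). The gripper opens to 87 mm and grips with 3 to 60 N. Pads are 19 mm wide; open, the fingers measure 117 mm over their backs; the gripper's body (75 mm by 190 mm) begins 51 mm behind the grasp point.
Start: joints at [1.278, 0.321, -0.07, 1.45, 0.023, 1.371, -0.057], TCP at [0.196, -0.62, 0.223] pointing down, gripper open.
Joint ranges: [-2.86, 2.86], [-0.3, 2.09], [-1.38, 1.24], [0.06, 2.45], [-1.56, 4.7], [0.09, 2.05], [-2.69, 2.69]. Speed limits (rad/s): [2.57, 2.57, 3.14, 3.14, 3.14, 3.14, 3.14].

### API

Orientations are given as a rotation vector (axis times angle).
In Python, from bench import ctrl gives the robot as it stands. The module is installed in compiled form; this text tells all that it offers.
- The arm moves only by the shell command python3 -m handwheel 'ROWS' [FORCE]. ROWS is JSON, a list of rows, each a list of 7 numbers: the finger opening in m, from 0 to 0.087, then the shift along the tool's x, y, z in m, then the turn, a rotation vector about the tool's x, y, z in degrees. A call has 1 to 12 rows; each row shifts and turns the commanded pose from where the row before left it, along the tool's axes as they then stand; what a row does not reach is not made up. A row lasts 1/8 s, in which the tool goes at most 62.5 mm and 10.7 degrees, less where a joint would pass 70% of its speed; a pose out of reach is approached as far as the arm can. A call is refused whole if a number of a shift passes 0.0625 or a number of a turn 10.7, either way. A call with a gripper value outside its range is refused whole. The fingers move at their own pace and stop on an object; FORCE is the grip in N (left out, the last holds). Time passes only in rows, so rows that do not move let the fingers close. It gives the time, the measured TCP pose, the force, the opening and the grip force at its end, in the units of the state.
- ctrl.get_state(): the state, without advancing time (a new reading comes with each control period).
- ctrl.get_image(name): name is "scene" or "top" or "wrist"; returns (picture, depth): 420x560x3 uint8, blue, green, red; 420x560 float32, m along the optical axis (not along the pixel's ray), 0 where there is no reading.
- ctrl.camera_info(name): a dict with "intrinsics" (3x3 intrinsics, pixels), "D" ([k1, k2, p1, p2, k3] as OpenCV has them; the pictures are not rectified), "R" (3x3) and "t" (3): a world point X has camera coordinates R X + t. Camera axes: x right, y down, z forward; pixel columns grow to the right and rows downward; lengths in m; the calibration is good to about 2 mm. A picture is of the moment at which its call begins: read the wrist's pose just before it. camera_info takes no time and is no camera call; for the wrist camera it gives the pose at the moment of the call.
- ctrl.close_job(): hands the job in; it is judged then, once.
The state is a dict: "time": time; "joint_positions": joint angles; "qd": joint speeds; "joint_torque": joint torques, N m; "position": TCP position; "tool_rot": TCP orientation; "ft_force": force on the tool from outside, world axes, zero at the start; "torque": the same for the moment, N m; "grip_width": opening from 0.0 (shut) to 1.0 (fully open); "grip_force": force on a finger pad.
Only numpy, scipy, OpenCV 4.12 (cv2) and the standard library are available. Lean on these libraries where they do the work, as an engineer would, in place of code of your own. Each camera call takes 0.05 s, during which the arm holds its last target. There are 200 camera calls.

### The job

The black amplifier has to stand with the side nearest the yellow fulcrum block propped up, so its bottom screws can be reached. Holding the pry bar, put its tip under that lower edge and lever the amplifier up over the block, let the bar's heavy handle end rest on the table so it keeps the amplifier up, and slip the wooden shim at least 3 cm under the raised edge beside the bar. Then take the bar out and lay it flat on the table, clear of the amplifier and the block, leaving the amplifier resting on the shim; lift the amplifier only with the bar, do not shove it about, and leave the red case and the yellow toy alone.

Things in the scene. Friction and masses are not known exactly. Their poses are not given: they have to be found in the camera images.
- amp: Loose black amplifier, about 3 kg, centre of mass mid-box: 260 (x) by 200 (y) by 60 mm box on four round feet (radius 14, height 18, at x +-105, y +-80), so its flat underside is 18 mm and its top 78 mm above the table. Origin at table level below its centre; z up; silver panel with knobs (17 mm out) at +x. Its -y side is to be raised; it then turns about its +y feet.
- amp_edge (a point): Middle of the amplifier's lower edge on its -y side, 18 mm above the table at the start; moves with the amplifier.
- fulcrum: Fulcrum block, fixed to the table: yellow foot 44 (x) by 70 (y, +18 to -52) by 18 mm with a round steel crest of radius 8 mm along its x at y = 0, top 26 mm above the table. The crest is 33 to 41 mm out from the amplifier's -y edge, about parallel to it, 45 to 65 mm to the amplifier's -x side of mid-edge; the bar fits between the feet there. Origin at table level below mid-crest.
- fulcrum_crest (a point): Top of the fulcrum's crest, at its middle, 26 mm above the table.
- bar: Loose steel pry bar, 320 mm, 0.88 kg, straight, underside flat all along. Along its x from the tip at +200 mm: blade 30 wide, 5 thick (to 140), dark neck 26 x 10 (to 90), blue handle 24 x 16 (to -80), heavy butt 34 x 22 (to -120). Origin on the underside, 200 mm behind the tip, within 5 mm of the centre of mass; z up.
- bar_tip (a point): Middle of the blade's end, on the underside. With 10 to 20 mm of blade under the amplifier's edge and the underside on the crest, lowering the handle until the butt's end meets the table raises the edge to 33 mm or more; let go, the bar's own weight keeps it up.
- shim: Loose hardwood shim, a straight block 170 (its x) by 40 (y) by 26 mm thick, 0.13 kg, with an orange band near its -x end. Lies flat; origin at the centre of its underside, z up. Either end may go under the amplifier.
- shim_nose (a point): Centre of the shim's bare +x end face, half-way up its thickness.
- shim_tail (a point): Centre of the shim's orange -x end face, half-way up its thickness.
- case: Bystander: red parts case 160 by 110 by 52 mm; origin below its centre. Leave alone.
- toy: Bystander: yellow toy 70 by 130 by 45 mm with an orange ball on top (91 mm high); origin below its centre. Leave alone.
Things that resemble listed ones, but are neither listed nor needed, are in the scene too. What is shaped like the shim but purple or turquoise is not meant.

How it is judged:
By the outcome, as a careful person would: the job done as asked, in the order asked, and still so for the second after the job is handed in, with the robot touching nothing.
It also fails if it takes over 69 s, if anything falls off the work surface, if the arm or the gripper's body presses on something with over 40 N, if the wrist force passes 120 N, or if a joint passes its speed limit or range.

## Working session

There is one attempt and no reset: what is moved stays moved. The work goes in short steps, Python scripts to look and compute and a shell command to move; the robot and the scene stay as the last step left them, time stands still between calls to the robot, and variables do not carry over. Pictures are saved under pics/ and viewed, at most 10 in all, crops included, and the job is handed in when it is done.

```bash
mkdir -p pics; cat > h.py <<'E'
import numpy as np, cv2
from bench import ctrl
from scipy.spatial.transform import Rotation as Rn
def grab(n):
    ci=ctrl.camera_info(n); im,d=ctrl.get_image(n); return im,d,ci
def rays(ci,px):
    p=cv2.undistortPoints(np.float64(px).reshape(-1,1,2),np.array(ci["intrinsics"]),np.array(ci["D"]))[:,0]
    R=np.array(ci["R"]);t=np.array(ci["t"])
    return -R.T@t, np.c_[p,np.ones(len(p))]@R
def plane(ci,px,z):
    o,d=rays(ci,px); return o+d*((z-o[2])/d[:,2])[:,None]
def cloud(ci,d):
    v,u=np.mgrid[:420,:560]; o,r=rays(ci,np.c_[u.ravel(),v.ravel()])
    return (o+r*d.reshape(-1,1)).reshape(420,560,3)
E
python3 - <<'E'
from h import *
for n in("scene","top"):
    im,d,ci=grab(n); cv2.imwrite(f"pics/{n}0.png",im); np.savez(f"{n}0.npz",im=im,d=d,**{k:np.array(v) for k,v in ci.items()})
    print(n,-np.array(ci["R"]).T@ci["t"],np.array(ci["intrinsics"])[0,0],ci["D"])
s=ctrl.get_state();print(s)
E
```

```text
scene [1.47657538 0.54534562 0.91417013] 448.21872481351926 [-0.06825269  0.          0.          0.          0.        ]
top [0.48029492 0.04556664 1.06813214] 443.788922552079 [-0.09747708  0.          0.          0.          0.        ]
{'time': 0.1, 'joint_positions': array([ 1.27809457,  0.32176165, -0.07006047,  1.45156039,  0.02260675,
        1.37082032, -0.05693026]), 'qd': array([ 0.0036912 , -0.00157516, -0.00074327, -0.00283192, -0.00129613,
        0.00069027,  0.00147641]), 'joint_torque': array([ 1.98481735e-04, -4.92572665e+01, -4.05599149e-01, -3.13396955e+01,
       -6.41958090e-02,  3.94604774e-02,  6.51775986e-05]), 'position': array([ 0.19609056, -0.61918445,  0.2215587 ]), 'tool_rot': array([-3.10300456e+00, -4.79734874e-01,  5.91338974e-04]), 'ft_force': array([0.00162226, 0.63153516, 0.25379902]), 'torque': array([-0.03748703,  0.03481951,  0.01309999]), 'grip_force': 0.0, 'grip_width': 1.0021774015958533}
```

View pics/top0.png

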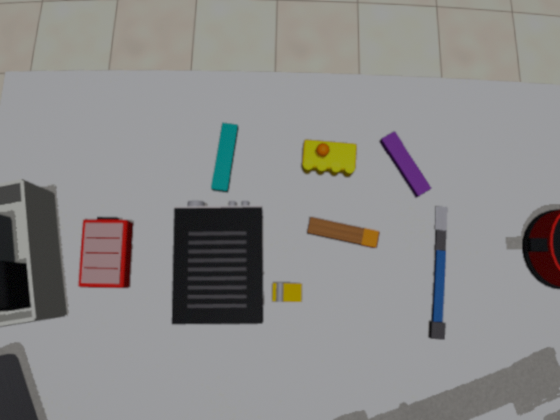

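View pics/scene0.png

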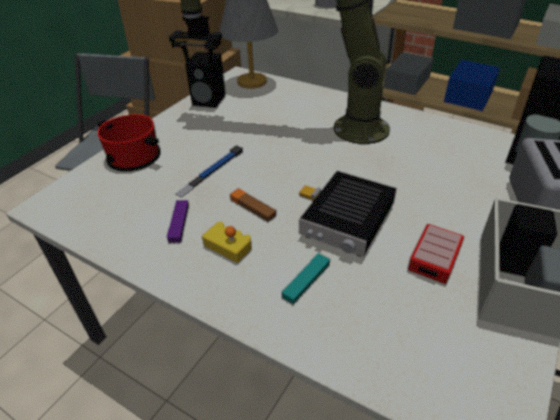

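The top view shows the amp centred at about (217,265) with its panel up (+x). The fulcrum is at (287,292) and the shim at (343,232), with its orange band on the right. The bar lies at (440,270) with its tip up at (441,208). The case is at (105,253) and the toy at (330,156). The scene view agrees.

```bash
cat >> h.py <<'E'
def mask(im,d_lo,hi):
    return cv2.inRange(cv2.cvtColor(im,cv2.COLOR_BGR2HSV),d_lo,hi)
def blobs(m,amin=40):
    n,l,s,c=cv2.connectedComponentsWithStats(m); 
    return [(l==i) for i in range(1,n) if s[i,4]>=amin]
def mrect(m):
    c,_=cv2.findContours(m.astype(np.uint8),cv2.RETR_EXTERNAL,cv2.CHAIN_APPROX_NONE)
    return cv2.boxPoints(cv2.minAreaRect(max(c,key=cv2.contourArea)))
def tri(c1,p1,c2,p2):
    o1,d1=rays(c1,[p1]);o2,d2=rays(c2,[p2]);A=np.c_[d1[0],-d2[0]]
    s=np.linalg.lstsq(A,o2-o1,rcond=None)[0];a=o1+d1[0]*s[0];b=o2+d2[0]*s[1]
    return (a+b)/2,np.linalg.norm(a-b)
E
python3 - <<'E'
from h import *
np.set_printoptions(precision=4,suppress=True)
R={"blue":((105,120,50),(125,255,255)),"orange":((8,150,100),(20,255,255)),"brown":((5,100,40),(16,255,190)),"yellow":((21,150,80),(32,255,255)),"black":((0,0,0),(180,120,60))}
for n in("top","scene"):
    z=np.load(f"{n}0.npz");im,d=z["im"],z["d"];ci={k:z[k] for k in("intrinsics","D","R","t")}
    P=cloud(ci,d); print(n,"valid",(d>0).mean(), "table z",np.median(P[150:300,100:450,2]))
    for k,(a,b) in R.items():
        for m in blobs(mask(im,a,b)):
            q=P[m&(d>0)]
            if len(q)<30 or q[:,2].max()>.2 or abs(q[:,1]).max()>.6 or q[:,0].max()>.95: continue
            v,u=np.nonzero(m); box=mrect(m)
            print(k,m.sum(),"px",u.mean().round(1),v.mean().round(1),"z med/90",np.median(q[:,2]).round(4),np.percentile(q[:,2],95).round(4),"mean",q.mean(0)); 
            if n=="top": print("  rect on medz",plane(ci,box,np.median(q[:,2]))[:,:2].round(4).tolist())
E
```

```text
top valid 0.9960246598639456 table z 0.00246786000075494
blue 668 px 438.5 285.6 z med/90 0.0174 0.0205 mean [ 0.4865 -0.337   0.0173]
  rect on medz [[0.4035, -0.3197], [0.5721, -0.332], [0.5713, -0.3552], [0.4025, -0.3425]]
orange 123 px 322.2 149.6 z med/90 0.0881 0.0928 mean [ 0.7914 -0.0494  0.0875]
  rect on medz [[0.8042, -0.0349], [0.8049, -0.0626], [0.7786, -0.0627], [0.7778, -0.0351]]
orange 1018 px 343.9 232.2 z med/90 0.0273 0.0306 mean [ 0.6085 -0.1079  0.0273]
  rect on medz [[0.6036, -0.0217], [0.6414, -0.0287], [0.6125, -0.1908], [0.5748, -0.1829]]
brown 67 px 321.7 150.4 z med/90 0.0876 0.0925 mean [ 0.7893 -0.0483  0.0873]
  rect on medz [[0.7846, -0.0337], [0.807, -0.0442], [0.797, -0.0646], [0.7747, -0.054]]
brown 867 px 335.7 230.5 z med/90 0.0272 0.0303 mean [ 0.6123 -0.0886  0.0271]
  rect on medz [[0.6029, -0.0202], [0.6431, -0.0276], [0.6179, -0.1686], [0.5779, -0.1603]]
yellow 1420 px 329.2 157.0 z med/90 0.0458 0.0494 mean [ 0.7865 -0.0703  0.0461]
  rect on medz [[0.75, -0.0033], [0.8287, -0.0087], [0.821, -0.1356], [0.7423, -0.1284]]
yellow 52 px 274.0 29
[... 1250 characters left out ...]

brown 41 px 429.5 51.7 z med/90 -0.3387 -0.316 mean [-1.8174 -0.1966 -0.3368]
brown 575 px 252.1 204.0 z med/90 0.0247 0.0282 mean [ 0.6169 -0.0999  0.0231]
brown 82 px 230.1 231.0 z med/90 0.0847 0.0904 mean [ 0.7994 -0.0442  0.0832]
yellow 91 px 306.7 191.6 z med/90 0.0169 0.0201 mean [0.472  0.0151 0.0163]
yellow 966 px 225.5 241.7 z med/90 0.0433 0.047 mean [ 0.8058 -0.0608  0.0401]
black 49 px 151.3 140.0 z med/90 0.1073 0.1108 mean [ 0.582  -0.5327  0.1064]
black 58 px 236.6 150.6 z med/90 0.0196 0.0238 mean [ 0.3872 -0.3208  0.0182]
black 3635 px 351.3 205.7 z med/90 0.0777 0.0807 mean [0.5307 0.1934 0.0764]
black 58 px 196.3 181.2 z med/90 0.009 0.0123 mean [ 0.5957 -0.3408  0.0089]
```

```bash
cat >> h.py <<'E'
def pose(yaw,pitch=0): # tool x at heading yaw deg, nose-up pitch deg
    R0=Rn.from_matrix([[1,0,0],[0,-1,0],[0,0,-1]])
    return Rn.from_euler('z',yaw,degrees=True)*R0*Rn.from_euler('y',pitch,degrees=True)
def need(p,R):
    s=ctrl.get_state();C=Rn.from_rotvec(s["tool_rot"])
    print("t",round(s["time"],2),"pos",s["position"].round(4),"shift mm",(C.inv().apply(np.array(p)-s["position"])*1e3).round(1),
      "turn",(C.inv()*R).as_rotvec(degrees=True).round(2),"shift after turn",(R.inv().apply(np.array(p)-s["position"])*1e3).round(1),"F",s["ft_force"].round(1),"grip",(s["grip_width"]*87).round(1),s["grip_force"])
E
python3 -c "
from h import *
need([.482,-.337,.2],pose(-4.2))"
```

```text
Traceback (most recent call last):
  File "h.py", line 33, in need
    "turn",(C.inv()*R).as_rotvec(degrees=True).round(2),"shift after turn",(R.inv().apply(np.array(p)-s["position"])*1e3).round(1),"F",s["ft_force"].round(1),"grip",(s["grip_width"]*87).round(1),s["grip_force"])
                                                                                                                                                                     ^^^^^^^^^^^^^^^^^^^^^^^^^^
AttributeError: 'float' object has no attribute 'round'
```

```bash
sed -i 's/(s\["grip_width"\]\*87).round(1)/round(s["grip_width"]*87,1)/' h.py
python3 -c "
from h import *
need([.482,-.337,.2],pose(-4.2))"
```

```text
t 0.1 pos [ 0.1961 -0.6192  0.2216] shift mm [ 357.8 -182.6   21.8] turn [-0.1   0.03 21.78] shift after turn [ 264.5 -302.4   21.6] F [0.  0.6 0.3] grip 87.2 0.0
```

```bash
python3 -m handwheel '[[0.087,0.04,-0.02,0.0024,0,0,0],[0.087,0.04,-0.02,0.0024,0,0,0],[0.087,0.04,-0.02,0.0024,0,0,0],[0.087,0.04,-0.02,0.0024,0,0,0],[0.087,0.04,-0.02,0.0024,0,0,0],[0.087,0.04,-0.02,0.0024,0,0,0],[0.087,0.04,-0.02,0.0024,0,0,0],[0.087,0.04,-0.02,0.0024,0,0,0],[0.087,0.038,-0.022,0.0024,0,0,0],[0.087,0,0,0,0,0,10.7],[0.087,0,0,0,0,0,10.7],[0.087,0,0,0,0,0,0]]' 20
python3 - <<'E'
from h import *
need([.482,-.337,.2],pose(-4.2))
im,d,ci=grab("wrist"); cv2.imwrite("pics/w1.png",im)
P=cloud(ci,d); 
for m in blobs(mask(im,(105,120,40),(125,255,255)),200):
    z=np.median(P[m][:,2]); b=plane(ci,mrect(m),.016)[:,:2]; print("blue z",z,b.round(4).tolist(),b.mean(0))
print(-np.array(ci["R"]).T@ci["t"], "tablez",np.percentile(P[d>0][:,2],[10,30,50]))
E
```

```text
time: 1.6
position: [0.4824, -0.3378, 0.2005]
tool_rot: [-3.14, 0.101, 0.001]
ft_force: [0.1, 0.1, 0.5]
grip_width: 0.999
grip_force: 0.0
t 1.6 pos [ 0.4824 -0.3378  0.2005] shift mm [-0.4 -0.8  0.5] turn [-0.02  0.05  0.51] shift after turn [-0.4 -0.8  0.5] F [0.1 0.1 0.5] grip 86.9 0.0
blue z 0.015257174422911246 [[0.4053, -0.3216], [0.5713, -0.3351], [0.5698, -0.3556], [0.4036, -0.3446]] [ 0.48749429 -0.33921944]
[ 0.55222349 -0.34269935  0.36177549] tablez [-0.00145813 -0.00061147  0.00059785]
```

View pics/w1.png

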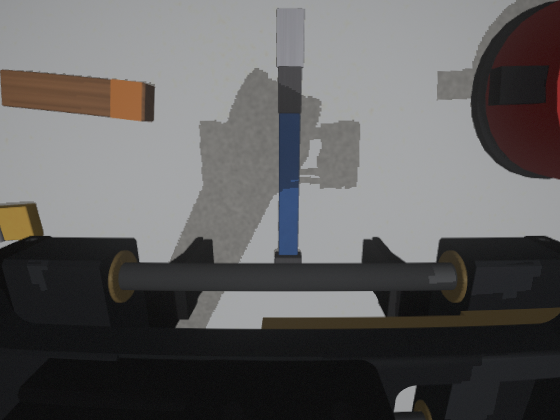

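Wrist view: the bar is centred at column ~290, with its tip at row 10 and the handle from row 112 to 255. The shim's orange end is at (132,100). Bar top z is about 15–16 mm from all three views, so I'll grasp it at its origin.

```bash
python3 -m handwheel '[[0.087,0,0.001,0.045,0,0,0.5],[0.087,0,0,0.045,0,0,0],[0.087,0,0,0.045,0,0,0],[0.087,0,0,0.04,0,0,0],[0.087,0,0,0.017,0,0,0],[0.087,0,0,0.005,0,0,0],[0.02,0,0,0,0,0,0],[0.02,0,0,0,0,0,0],[0.02,0,0,0,0,0,0],[0.02,0,0,0,0,0,0]]' 45
python3 -c "
from h import *
need([.4825,-.3388,.003],pose(-4.2))"
```

```text
time: 2.9
position: [0.4829, -0.3393, 0.0046]
tool_rot: [3.139, -0.118, 0.001]
ft_force: [-0.4, -0.2, -0.2]
grip_width: 0.631
grip_force: 0.0
t 2.9 pos [ 0.4829 -0.3393  0.0046] shift mm [-0.4 -0.4  1.6] turn [ 0.04 -0.05 -0.11] shift after turn [-0.4 -0.4  1.6] F [-0.4 -0.2 -0.2] grip 54.9 0.0
```

```bash
python3 -m handwheel '[[0.02,0,0,0.0015,0,0,0],[0.02,0,0,0,0,0,0],[0.02,0,0,0,0,0,0],[0.02,0,0,0,0,0,0],[0.02,0,0,0,0,0,0],[0.02,0,0,0,0,0,0],[0.02,0,0,-0.02,0,0,0],[0.02,0,0,-0.04,0,0,0],[0.02,0,0,-0.04,0,0,0],[0.02,0,0,-0.04,0,0,0],[0.02,0,0,0,0,0,0]]' 55
python3 - <<'E'
from h import *
np.set_printoptions(precision=4,suppress=True)
need([.4825,-.3388,.14],pose(-4.2))
C=Rn.from_rotvec(ctrl.get_state()["tool_rot"]);p=ctrl.get_state()["position"]
im,d,ci=grab("wrist"); cv2.imwrite("pics/w2.png",im)
P=cloud(ci,d); q=C.inv().apply((P-p).reshape(-1,3)).reshape(P.shape)
ok=(d>0)&(q[...,0]>.03)&(q[...,0]<.25)&(abs(q[...,1])<.025)&(abs(q[...,2])<.04)
a=q[ok]
for x in np.arange(.04,.24,.02):
    s=a[(a[:,0]>x-.01)&(a[:,0]<x+.01)]
    if len(s)>10: print(x.round(3),len(s),"y",np.percentile(s[:,1],[2,50,98]),"z(top)",np.median(s[:,2]))
print("xmax",np.percentile(a[:,0],[98,99.8]))
E
```

```text
time: 4.28
position: [0.4846, -0.3401, 0.146]
tool_rot: [3.135, -0.118, 0.009]
ft_force: [1.4, 0.0, -9.0]
grip_width: 0.271
grip_force: 55.0
t 4.28 pos [ 0.4846 -0.3401  0.146 ] shift mm [-2.2 -1.2  6. ] turn [ 0.21 -0.35 -0.12] shift after turn [-2.1 -1.1  6. ] F [ 1.4  0.  -9. ] grip 23.6 54.99640882015228
0.04 1811 y [-0.0113 -0.      0.0115] z(top) -0.012699120051689152
0.06 1975 y [-0.0113 -0.      0.0115] z(top) -0.012615449868133956
0.08 2179 y [-0.0114  0.      0.0115] z(top) -0.012526349061547475
0.1 2312 y [-0.0125  0.      0.0124] z(top) -0.006595765732765546
0.12 2475 y [-0.0123  0.      0.0123] z(top) -0.006499178814768405
xmax [0.1281 0.1297]
```

```bash
python3 -m handwheel '[[0.02,0,0,-0.006,0,0,-10.6],[0.02,0,0,-0.006,0,0,-10.6],[0.02,0,0,-0.006,0,0,-10.6],[0.02,0,0,-0.006,0,0,-10.6],[0.02,0,0,-0.006,0,0,-10.6],[0.02,0,0,-0.006,0,0,-10.6],[0.02,0,0,-0.006,0,0,-10.6],[0.02,0,0,-0.006,0,0,-10.6],[0.02,0,0,-0.006,0,0,-10.6],[0.02,0,0,0,0,0,0]]'
python3 - <<'E'
from h import *
need([.4665,-.16,.2],pose(92))
E
```

```text
time: 5.58
position: [0.4813, -0.3383, 0.1938]
tool_rot: [-2.2, -2.237, 0.001]
ft_force: [0.2, -0.7, -8.6]
grip_width: 0.271
grip_force: 55.0
t 5.58 pos [ 0.4813 -0.3383  0.1938] shift mm [178.5 -11.8  -5.7] turn [-0.18 -0.16 -1.03] shift after turn [178.7  -8.6  -6.2] F [ 0.2 -0.7 -8.6] grip 23.5 54.99752104282379
```

```bash
python3 -m handwheel '[[0.02,0.036,-0.0024,-0.001,0,0,-1],[0.02,0.036,-0.002,-0.001,0,0,0],[0.02,0.036,-0.002,-0.001,0,0,0],[0.02,0.036,-0.002,-0.001,0,0,0],[0.02,0.035,-0.002,-0.001,0,0,0],[0.02,0,0,0,0,0,0],[0.02,0,0,0,0,0,0]]'
python3 - <<'E'
from h import *
np.set_printoptions(precision=4,suppress=True)
need([.4665,-.16,.2],pose(92))
for n in("wrist","top","scene"):
    im,d,ci=grab(n); cv2.imwrite(f"pics/{n}3.png",im); np.savez(f"{n}3.npz",im=im,d=d,**{k:np.array(v) for k,v in ci.items()})
cv2.imwrite("pics/m3.png",np.hstack([cv2.resize(cv2.imread("pics/wrist3.png"),(400,300)),cv2.resize(cv2.imread("pics/top3.png"),(400,300))]))
E
```

```text
time: 6.45
position: [0.4654, -0.1608, 0.2003]
tool_rot: [-2.182, -2.258, 0.002]
ft_force: [-0.1, -1.6, -8.8]
grip_width: 0.268
grip_force: 55.0
t 6.45 pos [ 0.4654 -0.1608  0.2003] shift mm [0.8 1.1 0.3] turn [-0.11  0.01 -0.05] shift after turn [0.8 1.1 0.3] F [-0.1 -1.6 -8.8] grip 23.3 54.99630510807037
```

View pics/m3.png

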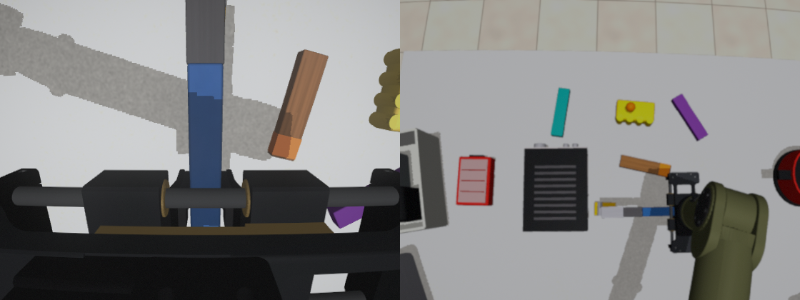

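The wrist view shows only the held bar and the shim at (298,105 in the half-size picture). The top view shows the blade tip hovering over the fulcrum, just right of the amp. Next I'll fit the edge and the crest precisely from the first pictures.

```bash
python3 - <<'E'
from h import *
np.set_printoptions(precision=4,suppress=True)
def ld(f):
    z=np.load(f);return z["im"],z["d"],{k:z[k] for k in("intrinsics","D","R","t")}
im,d,ci=ld("top0.npz"); hsv=cv2.cvtColor(im,cv2.COLOR_BGR2HSV)
P=cloud(ci,d); top=(P[...,2]>.06)&(P[...,2]<.1)
# right edge per row: depth edge and brightness edge
g=im.max(2).astype(float); D=[];B=[];L=[];T=[]
for r in range(215,318,2):
    c=np.nonzero(top[r,170:275])[0]; D.append((170+c.max()+.5,r)); L.append((170+c.min()-.5,r))
    c=range(255,272); k=[i for i in c if g[r,i]<90<=g[r,i+1]]
    if k: i=k[-1]; B.append((i+(90-g[r,i])/(g[r,i+1]-g[r,i]),r))
def line(pp):
    x,y=pp[:,0],pp[:,1]; 
    for _ in range(3):
        f=np.polyfit(x,y,1); e=abs(y-np.polyval(f,x)); k=e<2.5*e.std()+1e-6; x,y=x[k],y[k]
    return np.degrees(np.arctan(f[0])),f[0]*.4665+f[1],f[0]*.5235+f[1]
print("depth right edge @.078",line(plane(ci,D,.078))); print("bright edge @.018",line(plane(ci,B,.018)),"@.078",line(plane(ci,B,.078)))
print("left top edge",line(plane(ci,L,.078)))
print("profile row 265",g[265,257:272],P[265,257:272,2])
# crest: gray between the yellows
for r in range(284,300,3): print(r,"S",hsv[r,266:304:1,1].tolist())
# crest column centre: transitions of saturation
for n in("scene0.npz",):
    im2,d2,c2=ld(n);P2=cloud(c2,d2)
    m=(P2[...,2]>.085-.02)&(P2[...,2]<.09)&(abs(P2[...,0]-.53)<.17)&(abs(P2[...,1]-.18)<.13); q=P2[m][:,:2]
    print("scene amp top rect",cv2.minAreaRect(np.float32(q*1000)))
q=P[top&(abs(P[...,0]-.53)<.17)&(abs(P[...,1]-.18)<.13)][:,:2];print("top amp rect",cv2.minAreaRect(np.float32(q*1000)))
cv2.imwrite("pics/fz.png",cv2.resize(im[270:315,250:320],None,fx=11,fy=11,interpolation=cv2.INTER_NEAREST))
E
```

```text
depth right edge @.078 (np.float64(1.5928591929859865), np.float64(0.07899819011704017), np.float64(0.08058323481943791))
bright edge @.018 (np.float64(1.9458953938213834), np.float64(0.08134738837800004), np.float64(0.08328398306169846)) @.078 (np.float64(1.9458953938213766), np.float64(0.0792762529042816), np.float64(0.08121284758798))
left top edge (np.float64(2.308447737873061), np.float64(0.28040369934656745), np.float64(0.2827014735726934))
profile row 265 [ 27.  28.  28.  28.  36.  79. 125. 152. 158. 158. 158. 158. 157. 157.
 158.] [ 0.08    0.0805  0.0773  0.083   0.0775  0.0788  0.027   0.0021  0.0028
  0.0035 -0.0013  0.0024 -0.0013  0.0026  0.0031]
284 S [5, 5, 5, 3, 3, 11, 83, 184, 250, 205, 122, 23, 11, 12, 11, 8, 35, 128, 208, 220, 223, 220, 216, 211, 215, 213, 215, 216, 216, 208, 205, 201, 198, 194, 167, 102, 31, 0]
287 S [3, 5, 5, 3, 2, 16, 103, 209, 255, 206, 119, 23, 13, 11, 11, 8, 33, 134, 216, 255, 255, 255, 255, 255, 255, 255, 253, 252, 255, 252, 255, 255, 255, 255, 205, 113, 31, 2]
290 S [5, 5, 5, 5, 3, 20, 113, 216, 247, 201, 101, 9, 13, 10, 11, 8, 35, 136, 220, 255, 255, 255, 255, 255, 255, 255, 255, 255, 255, 255, 248, 255, 255, 255, 205, 110, 28, 0]
293 S [6, 5, 5, 5, 3, 22, 114, 218, 255, 199, 100, 9, 12, 11, 13, 8, 38, 140, 228, 255, 255, 255, 255, 255, 255, 255, 255, 255, 255, 255, 255, 255, 255, 255, 208, 109, 25, 2]
296 S [5, 5, 5, 5, 3, 25, 120, 228, 252, 196, 99, 11, 12, 13, 12, 4, 54, 161, 231, 255, 255, 255, 255, 255, 255, 255, 255, 253, 255, 255, 255, 255, 255, 255, 206, 108, 23, 2]
299 S [5, 3, 3, 6, 2, 30, 124, 218, 241, 181, 81, 7, 12, 13, 12, 6, 58, 161, 235, 252, 255, 255, 255, 255, 255, 255, 255, 255, 255, 255, 255, 255, 255, 255, 200, 103, 23, 2]
scene amp top rect ((530.8309936523438, 184.7687530517578), (286.4673156738281, 202.1259307861328), 1.7006174325942993)
top amp rect ((531.769775390625, 183.08755493164062), (277.26715087890625, 202.47314453125), 1.6254602670669556)
```

View pics/fz.png

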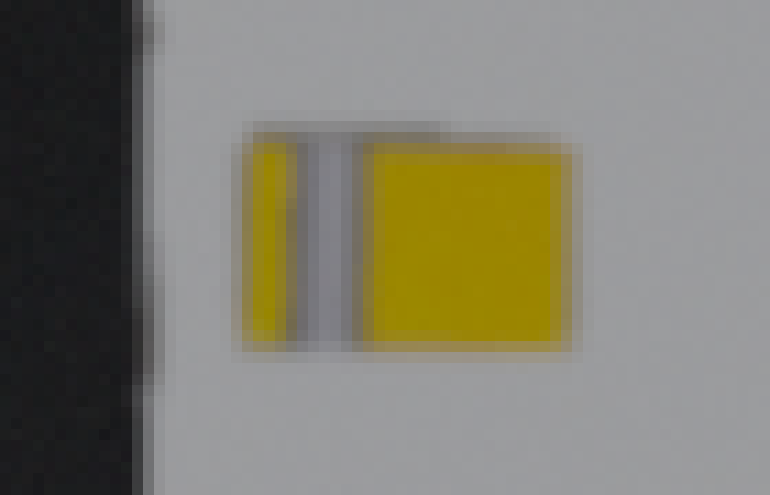

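The crop shows the crest as the grey strip at columns 276–283 of the top view (centre 279.5), with the amp edge at about column 263. Before lowering, I'll check the tip position against the camera.

```bash
cat >> h.py <<'E'
TIP=np.array([.1995,0,.0032])
def proj(ci,X):
    return cv2.projectPoints(np.float64(X).reshape(-1,1,3),cv2.Rodrigues(np.array(ci["R"]))[0],np.array(ci["t"]),np.array(ci["intrinsics"]),np.array(ci["D"]))[0][:,0]
def tcp_for(tip,yaw,pitch): return np.array(tip)-pose(yaw,pitch).apply(TIP)
E
python3 - <<'E'
from h import *
np.set_printoptions(precision=4,suppress=True,linewidth=200)
z=np.load("top3.npz");im=z["im"];ci={k:z[k] for k in("intrinsics","D","R","t")}
s=ctrl.get_state();C=Rn.from_rotvec(s["tool_rot"])
tp=s["position"]+C.apply([.1995,0,-.0018]); print("tip exp",tp,proj(ci,tp))
c,r=proj(ci,tp)[0].round().astype(int); print(cv2.cvtColor(im,cv2.COLOR_BGR2HSV)[r,c-12:c+13].tolist())
print("rows", im[r-12:r+13,c+12].max(1))
z0=np.load("top0.npz");print("crest",plane(ci,[[279.5,291.5]],.024),"foot corners",plane(ci,[[272,282.2],[301.5,302]],.018))
z=np.load("scene3.npz");i2=z["im"];c2={k:z[k] for k in("intrinsics","D","R","t")}; q=proj(c2,tp)[0].round().astype(int);print(q)
a=cv2.resize(im[r-25:r+25,c-35:c+35],None,fx=5,fy=5);b=cv2.resize(i2[q[1]-25:q[1]+25,q[0]-35:q[0]+35],None,fx=5,fy=5)
for w in(a,b): cv2.drawMarker(w,(177,127),(0,0,255),0,10,1)
cv2.imwrite("pics/tip.png",np.hstack([a,b]))
t=tcp_for([.4665,.0692-.03*0,.0047+.0227],92,-26);print("pre tcp",t);need([.4665,-.16,.2],pose(92,-26))
E
```

```text
tip exp [0.4591 0.0379 0.2027] [[281.5206 296.7551]]
[[120, 2, 168], [19, 26, 158], [24, 123, 155], [26, 235, 165], [27, 252, 167], [25, 191, 156], [23, 92, 136], [15, 8, 124], [120, 9, 138], [120, 10, 147], [125, 10, 147], [120, 11, 145], [120, 10, 149], [120, 10, 156], [124, 11, 158], [124, 11, 158], [124, 13, 159], [120, 11, 159], [124, 11, 158], [124, 11, 158], [124, 13, 159], [120, 11, 158], [120, 13, 159], [120, 11, 158], [120, 11, 158]]
rows [127 127 127 131 141 154 159 159 159 159 158 158 158 159 159 159 159 159 160 165 170 172 173 172 173]
crest [[0.4667 0.0413 0.024 ]] foot corners [[ 0.4879  0.0594  0.018 ]
 [ 0.4435 -0.0106  0.018 ]]
[316 142]
pre tcp [ 0.4727 -0.1086  0.1177]
t 6.6 pos [ 0.4658 -0.1615  0.2008] shift mm [1.4 0.7 0.8] turn [ -0.07 -26.03  -0.07] shift after turn [1.6 0.7 0.1] F [-0.2 -0.2 -7.9] grip 23.4 54.996344447135925
```

View pics/tip.png

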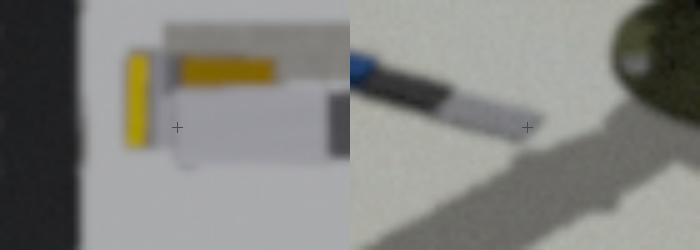

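Both views confirm the tip to about 2 mm: the red cross sits on the blade end in the top view and within 2 px of it in the scene view.

```bash
python3 -m handwheel '[[0.02,0,0,0,0,-8,0],[0.02,0,0,0,0,-8.5,0],[0.02,0,0,0,0,-8.5,0],[0.02,0,0,0,0,0,0]]'
python3 - <<'E'
from h import *
t=tcp_for([.4655,.0678,.0156],92,-25);print("pre tcp",t)
need(t,pose(92,-25)); need(tcp_for([.465,.0905,.005],92,-25),pose(92,-25))
E
```

```text
time: 7.1
position: [0.4663, -0.1569, 0.1999]
tool_rot: [1.938, 2.02, -0.427]
ft_force: [0.4, 0.5, -9.6]
grip_width: 0.267
grip_force: 55.0
pre tcp [ 0.47176292 -0.11154671  0.10281253]
t 7.1 pos [ 0.4663 -0.1569  0.1999] shift mm [81.6  7.4 69.3] turn [ 0.07 -0.25  0.35] shift after turn [81.9  7.  69. ] F [ 0.4  0.5 -9.6] grip 23.3 54.997007846832275
t 7.1 pos [ 0.4663 -0.1569  0.1999] shift mm [106.6   7.9  69.4] turn [ 0.07 -0.25  0.35] shift after turn [107.    7.3  69. ] F [ 0.4  0.5 -9.6] grip 23.3 54.997007846832275
```

```bash
python3 -m handwheel '[[0.02,0.01,0.0035,0.02,0,0,0.35],[0.02,0.015,0.0035,0.02,0,0,0],[0.02,0.015,0,0.014,0,0,0],[0.02,0.015,0,0.009,0,0,0],[0.02,0.01,0,0,0,0,0],[0.02,0,0,0,0,0,0]]'
python3 - <<'E'
from h import *
need(tcp_for([.4655,.0678,.0156],92,-25),pose(92,-25))
E
```

```text
time: 7.85
position: [0.4728, -0.128, 0.1169]
tool_rot: [1.949, 2.006, -0.427]
ft_force: [0.0, -0.8, -8.6]
grip_width: 0.269
grip_force: 55.0
t 7.85 pos [ 0.4728 -0.128   0.1169] shift mm [20.9 -0.6  5.9] turn [ 0.02 -0.11 -0.33] shift after turn [20.9 -0.5  5.8] F [ 0.  -0.8 -8.6] grip 23.4 54.996930956840515
```

```bash
python3 -m handwheel '[[0.02,0.01,-0.0005,0.003,0,0,0],[0.02,0.0105,0,0.0029,0,0,0],[0.02,0,0,0,0,0,0],[0.02,0,0,0,0,0,0]]'
python3 - <<'E'
from h import *
need(tcp_for([.4655,.0678,.0156],92,-25),pose(92,-25));need(tcp_for([.465,.0905,.005],92,-25),pose(92,-25))
z=ctrl.get_state();tp=z["position"]+Rn.from_rotvec(z["tool_rot"]).apply(TIP);print("tip",tp.round(4))
w=[]
for n,X in(("top",[.467,.065,.03]),("scene",[.467,.06,.02])):
    im,d,ci=grab(n);q=proj(ci,X)[0].round().astype(int);print(q)
    w.append(cv2.resize(im[q[1]-30:q[1]+30,q[0]-35:q[0]+35],None,fx=5.5,fy=5.5,interpolation=cv2.INTER_CUBIC))
cv2.imwrite("pics/pre.png",np.hstack(w))
E
```

```text
time: 8.35
position: [0.4716, -0.112, 0.103]
tool_rot: [1.946, 2.006, -0.429]
ft_force: [-0.1, 0.4, -8.5]
grip_width: 0.272
grip_force: 55.0
t 8.35 pos [ 0.4716 -0.112   0.103 ] shift mm [ 0.4  0.2 -0. ] turn [ 0.04  0.02 -0.25] shift after turn [ 0.4  0.2 -0. ] F [-0.1  0.4 -8.5] grip 23.6 54.996700286865234
t 8.35 pos [ 0.4716 -0.112   0.103 ] shift mm [25.5  0.4 -0. ] turn [ 0.04  0.02 -0.25] shift after turn [25.5  0.5 -0. ] F [-0.1  0.4 -8.5] grip 23.6 54.996700286865234
tip [0.4662 0.0674 0.0157]
[269 291]
[320 194]
```

View pics/pre.png

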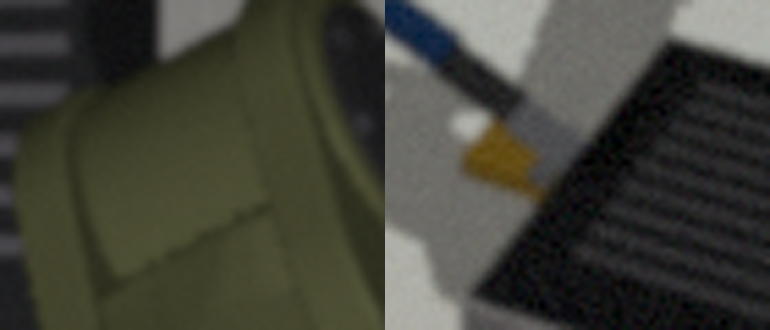

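The scene crop shows the blade crossing the yellow block with its tip going behind the amp's lower edge, and the force reading shows no contact. The arm blocks the top view. Now I'll slide the bar in.

```bash
python3 -m handwheel '[[0.02,0.006,0,0,0,0,0],[0.02,0.006,0,0,0,0,0],[0.02,0.003,0,0,0,0,0],[0.02,0,0,0,0,0,0]]'; python3 -m handwheel '[[0.02,0.004,0,0,0,0,0],[0.02,0.004,0,0,0,0,0],[0.02,0.003,0,0,0,0,0],[0.02,0,0,0,0,0,0]]'
python3 - <<'E'
from h import *
z=ctrl.get_state();C=Rn.from_rotvec(z["tool_rot"]);tp=z["position"]+C.apply(TIP);print("tip",tp.round(4),z["torque"])
# lever: keep bar underside point at crest; print TCP for successive pitches
yc=.0413;L=None
u=C.apply([1,0,0]);
for p in (-25,-20,-15,-10,-5,0,3,5.5):
    R=pose(92,p);c=np.array([.4667,yc,.018]); n=-R.apply([0,0,1]) # up normal
    s=.0535 # tip distance past tangent
    tip=c+n*.008+R.apply([1,0,0])*s+ R.apply([1,0,0])*(.008*np.radians(p+25)*-1)
    print(p,"tip",tip.round(4),"tcp",(tip-R.apply(TIP)).round(4))
E
```

```text
time: 8.95
position: [0.4711, -0.0979, 0.0964]
tool_rot: [1.946, 2.007, -0.429]
ft_force: [-0.0, 0.0, -8.4]
grip_width: 0.267
grip_force: 55.0
time: 9.45
position: [0.4708, -0.088, 0.0918]
tool_rot: [1.946, 2.007, -0.429]
ft_force: [0.3, -0.5, -8.3]
grip_width: 0.269
grip_force: 55.0
tip [0.4654 0.0914 0.0046] [ 1.26236825 -0.00840811 -0.03905964]
-25 tip [0.4649 0.0931 0.0026] tcp [ 0.4712 -0.0862  0.0899]
-20 tip [0.4649 0.0936 0.0075] tcp [ 0.4714 -0.0926  0.0787]
-15 tip [0.4649 0.0937 0.0122] tcp [ 0.4716 -0.0981  0.067 ]
-10 tip [0.4649 0.0933 0.017 ] tcp [ 0.4717 -0.1025  0.0547]
-5 tip [0.4649 0.0925 0.0216] tcp [ 0.4718 -0.1059  0.0421]
0 tip [0.465  0.0913 0.026 ] tcp [ 0.4719 -0.1081  0.0292]
3 tip [0.465  0.0904 0.0286] tcp [ 0.4719 -0.1089  0.0213]
5.5 tip [0.465  0.0895 0.0307] tcp [ 0.472  -0.1092  0.0147]
```

There's no contact and the tip is about 12 mm under the edge. Now I'll lever over the crest, pivoting about 148 mm ahead of the TCP.

```bash
python3 -m handwheel '[[0.02,0.0002,0,0.0085,0,3,0],[0.02,0.0002,0,0.0078,0,3,0],[0.02,0.0002,0,0.0078,0,3,0],[0.02,0.0002,0,0.0078,0,3,0],[0.02,0.0002,0,0.0078,0,3,0],[0.02,0,0,0,0,0,0]]'; python3 -m handwheel '[[0.02,0.0002,0,0.0078,0,3,0],[0.02,0.0002,0,0.0078,0,3,0],[0.02,0.0002,0,0.0078,0,3,0],[0.02,0,0,0,0,0,0]]' 
python3 - <<'E'
from h import *
z=ctrl.get_state();C=Rn.from_rotvec(z["tool_rot"]);tp=z["position"]+C.apply(TIP);print("tip",tp.round(4),"butt end",(z["position"]+C.apply([-.1205,0,.0032])).round(4),z["torque"].round(2))
need(z["position"],pose(92,5.5))
E
```

```text
time: 10.2
position: [0.4709, -0.1013, 0.0542]
tool_rot: [2.097, 2.158, -0.182]
ft_force: [0.3, 0.7, -5.4]
grip_width: 0.27
grip_force: 55.0
time: 10.7
position: [0.4713, -0.1038, 0.0312]
tool_rot: [2.177, 2.243, -0.02]
ft_force: [0.2, 0.1, -4.2]
grip_width: 0.269
grip_force: 55.0
tip [0.4653 0.0955 0.024 ] butt end [ 0.4749 -0.2243  0.0304] [-0.27  0.15  0.05]
t 10.7 pos [ 0.4713 -0.1038  0.0312] shift mm [0. 0. 0.] turn [ 0.11  6.64 -0.27] shift after turn [0. 0. 0.] F [ 0.2  0.1 -4.2] grip 23.4 54.999908208847046
```

```bash
python3 -m handwheel '[[0.02,0.0002,0,0.0078,0,3,0],[0.02,0.0002,0,0.0070,0,2.7,0],[0.02,0,0,0.0013,0,0.5,0],[0.02,0,0,0,0,0,0],[0.02,0,0,0,0,0,0]]' 
python3 - <<'E'
from h import *
z=ctrl.get_state();C=Rn.from_rotvec(z["tool_rot"]);tp=z["position"]+C.apply(TIP);print("tip",tp.round(4),"butt end",(z["position"]+C.apply([-.1205,0,.0032])).round(4),z["torque"].round(2))
im,d,ci=grab("scene");P=cloud(ci,d)
m=(P[...,2]>.07)&(abs(P[...,0]-.60)<.045)&(P[...,1]>.08)&(P[...,1]<.30)
q=P[m];f=np.polyfit(q[:,1],q[:,2],1);print("amp tilt deg",np.degrees(np.arctan(f[0])),"edge top z",np.polyval(f,.085))
cv2.imwrite("pics/s5.png",cv2.resize(im[100:300,150:450],None,fx=2.5,fy=2.5))
E
```

```text
time: 11.32
position: [0.4717, -0.1031, 0.0154]
tool_rot: [-2.143, -2.212, -0.097]
ft_force: [-0.7, -5.2, -2.8]
grip_width: 0.271
grip_force: 55.0
tip [0.4654 0.0958 0.0296] butt end [ 0.4756 -0.2228  0.0017] [-1.23  0.12  0.12]
amp tilt deg -5.6426362333103155 edge top z 0.09699075751219796
```

View pics/s5.png

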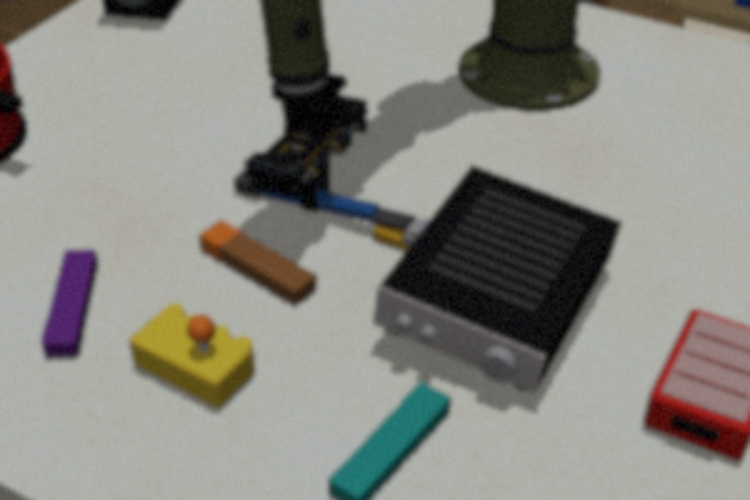

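The scene view shows the amp's bar-side edge clearly raised (tilt about 5°), with the bar lying over the yellow block. I'll let go and retreat.

```bash
python3 -m handwheel '[[0.05,0,0,0,0,0,0],[0.05,0,0,0,0,0,0],[0.05,0,0,0,0,0,0],[0.05,0,0,0,0,0,0],[0.05,0,0,-0.02,0,0,0],[0.05,0,0,-0.04,0,0,0],[0.05,0,0,-0.05,0,-5.5,0],[0.05,0,0,-0.05,0,0,0],[0.05,0,0,0,0,0,0]]' 
python3 - <<'E'
from h import *
np.set_printoptions(precision=4,suppress=True)
im,d,ci=grab("scene");P=cloud(ci,d)
m=(P[...,2]>.07)&(abs(P[...,0]-.60)<.045)&(P[...,1]>.08)&(P[...,1]<.30)
q=P[m];f=np.polyfit(q[:,1],q[:,2],1);print("amp tilt deg",np.degrees(np.arctan(f[0])),"edge top z",np.polyval(f,.085))
i1,d1,c1=grab("top"); B=[]
for c_,i_,dd in((c1,i1,d1),(ci,im,d)):
    P=cloud(c_,dd);hsv=mask(i_,(4,90,30),(20,255,255))
    for b in blobs(hsv,200):
        q=P[b]
        if .5<q[:,0].mean()<.7 and -.2<q[:,1].mean()<0:
            print("shim z",np.median(q[:,2]),"rect",cv2.minAreaRect(np.float32(plane(c_,np.argwhere(b)[:,::-1],.026)[:,:2]*1000)))
need([.608,-.106,.2],pose(80))
E
```

```text
time: 12.5
position: [0.4742, -0.1118, 0.1784]
tool_rot: [2.177, 2.246, 0.001]
ft_force: [0.6, -0.4, -0.6]
grip_width: 0.575
grip_force: 0.0
amp tilt deg -5.738712325013089 edge top z 0.09738763223206917
shim z 0.0272973384344537 rect ((609.6298217773438, -106.36251831054688), (167.030517578125, 38.55244827270508), 79.88143157958984)
shim z 0.024798812898013 rect ((619.7738037109375, -98.68585968017578), (180.09085083007812, 56.1386604309082), 78.0721664428711)
t 12.6 pos [ 0.4713 -0.1118  0.1745] shift mm [  1.5 136.9 -25.1] turn [ 0.21  0.33 11.76] shift after turn [ 29.5 133.6 -25.5] F [-1.7 -0.6 -0.6] grip 50.1 0.0
```

```bash
python3 -m handwheel '[[0.06,0,0,0,0,0,6],[0.06,0,0,0,0,0,6],[0.06,0,0.03,0,0,0,0],[0.06,0,0.03,0,0,0,0],[0.06,0,0.03,0,0,0,0],[0.06,0,0.03,0,0,0,0],[0.06,0,0,0,0,0,0]]' 
python3 -c "
from h import *
need([.6016,-.148,.004],pose(79.9))"
```

```text
time: 13.48
position: [0.5896, -0.1328, 0.1719]
tool_rot: [2.41, 2.014, -0.002]
ft_force: [0.0, 0.7, -0.2]
grip_width: 0.688
grip_force: 0.0
t 13.47 pos [ 0.5896 -0.1328  0.1719] shift mm [-12.5  14.6 167.9] turn [-0.01  0.1  -0.13] shift after turn [-12.9  14.5 167.9] F [ 0.   0.7 -0.2] grip 59.9 0.0
```

```bash
python3 -m handwheel '[[0.06,-0.0127,0.0145,0,0,0,0],[0.06,0,0,0.04,0,0,0],[0.06,0,0,0.04,0,0,0],[0.06,0,0,0.04,0,0,0],[0.06,0,0,0.035,0,0,0],[0.06,0,0,0.0115,0,0,0],[0.036,0,0,0,0,0,0],[0.036,0,0,0,0,0,0],[0.036,0,0,0,0,0,0],[0.036,0,0,0,0,0,0],[0.036,0,0,0,0,0,0],[0.036,0,0,-0.02,0,0,0]]' 25
python3 -m handwheel '[[0.036,0,0,-0.04,0,0,0],[0.036,0,0,-0.03,0,0,0],[0.036,0,0,0,0,0,0],[0.036,0,0,0,0,0,0]]'
python3 - <<'E'
from h import *
np.set_printoptions(precision=4,suppress=True)
s=ctrl.get_state();C=Rn.from_rotvec(s["tool_rot"]);p=s["position"]
im,d,ci=grab("wrist");P=cloud(ci,d);q=C.inv().apply((P-p).reshape(-1,3)).reshape(P.shape)
m=(mask(im,(4,90,30),(20,255,255))>0)&(d>0)&(abs(q[...,2]+.02)<.03)&(abs(q[...,1])<.03);a=q[m&(q[...,0]>.03)]
for x in np.arange(.04,.15,.02):
    s=a[abs(a[:,0]-x)<.01]
    if len(s)>10: print(x.round(3),len(s),"y",np.percentile(s[:,1],[2,50,98]),"top z",np.median(s[:,2]))
print("nose x",np.percentile(a[:,0],[99,99.9]));need([.552,-.05,.1],pose(91.9))
E
```

```text
time: 14.98
position: [0.6003, -0.1488, 0.0277]
tool_rot: [2.408, 2.012, -0.005]
ft_force: [0.2, -0.2, -1.6]
grip_width: 0.457
grip_force: 25.0
time: 15.48
position: [0.6009, -0.1486, 0.0978]
tool_rot: [2.407, 2.011, -0.004]
ft_force: [-0.6, 0.2, -2.3]
grip_width: 0.456
grip_force: 25.0
0.04 3066 y [-0.0183  0.0006  0.019 ] top z -0.015316419636142668
0.06 3372 y [-0.0181  0.0006  0.0192] top z -0.015381581034024601
0.08 3734 y [-0.0179  0.0006  0.0194] top z -0.015444354841165735
0.1 4025 y [-0.0177  0.001   0.0197] top z -0.015546708569035264
0.12 3433 y [-0.0178  0.001   0.0196] top z -0.015578781599221832
nose x [0.1251 0.126 ]
t 15.53 pos [ 0.6005 -0.1486  0.0971] shift mm [ 88.4 -65.3  -3.4] turn [  0.05   0.28 -12.14] shift after turn [100.1 -45.2  -2.9] F [-0.1 -0.5 -1.5] grip 39.7 24.968950152397156
```

```bash
python3 -m handwheel '[[0.036,0,-0.015,0,0,0,-6],[0.036,0,-0.015,0,0,0,-6],[0.036,0.03,-0.0075,0,0,0,0],[0.036,0.03,-0.0075,0,0,0,0],[0.036,0.026,-0.003,0,0,0,0],[0.036,0,0,0.04,0,0,0],[0.036,0,0,0.03,0,0,0],[0.036,0,0,0,0,0,0],[0.036,0,0,0,0,0,0]]'
python3 - <<'E'
from h import *
need([.552,-.06,.012],pose(91.9))
im,d,ci=grab("scene"); im=im[110:270,190:390]; cv2.imwrite("pics/s6.png",cv2.resize(im,None,fx=3.5,fy=3.5,interpolation=cv2.INTER_CUBIC))
E
```

```text
time: 16.65
position: [0.5517, -0.0595, 0.0282]
tool_rot: [2.183, 2.252, -0.002]
ft_force: [1.1, 0.2, -0.7]
grip_width: 0.461
grip_force: 25.0
t 16.65 pos [ 0.5517 -0.0595  0.0282] shift mm [-0.5  0.2 16.2] turn [ 0.16  0.27 -0.14] shift after turn [-0.5  0.3 16.2] F [ 1.1  0.2 -0.7] grip 40.1 24.969263970851898
```

View pics/s6.png

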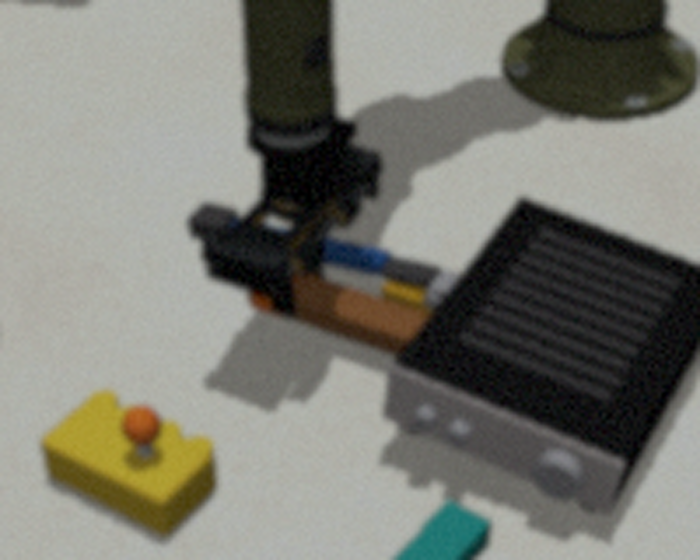

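The view shows the shim held next to the bar, its nose in front of the raised edge. I'll lower it to the table by feel.

```bash
for z in 1; do python3 -m handwheel '[[0.036,0,0,0.01,0,0,0],[0.036,0,0,0.005,0,0,0],[0.036,0,0,0,0,0,0]]'; python3 -m handwheel '[[0.036,0,0,0.002,0,0,0],[0.036,0,0,0,0,0,0]]';python3 -m handwheel '[[0.036,0,0,0.002,0,0,0],[0.036,0,0,0,0,0,0]]'; done | grep -E "pos|ft"
```

```text
position: [0.5511, -0.0598, 0.0123]
ft_force: [0.1, 0.9, -0.9]
position: [0.5515, -0.0598, 0.0107]
ft_force: [-0.3, 0.6, -1.1]
position: [0.5518, -0.0598, 0.0099]
ft_force: [-2.6, 0.5, 8.0]
```

```bash
python3 -m handwheel '[[0.036,0,0,-0.003,0,0,0],[0.036,0.008,0,0,0,0,0],[0.036,0.01,0,0,0,0,0],[0.036,0.01,0,0,0,0,0],[0.036,0.006,0,0,0,0,0],[0.036,0,0,0,0,0,0]]' | grep -E "pos|ft"; python3 -m handwheel '[[0.036,0.008,0,0,0,0,0],[0.036,0.008,0,0,0,0,0],[0.036,0.006,0,0,0,0,0],[0.036,0.006,0,0,0,0,0],[0.036,0,0,0,0,0,0]]'| grep -E "pos|ft"
```

```text
position: [0.5504, -0.0249, 0.0116]
ft_force: [0.1, -0.7, -0.5]
position: [0.5495, 0.0029, 0.0115]
ft_force: [0.2, -0.5, -1.1]
```

```bash
python3 -m handwheel '[[0.036,0,0,0.0015,0,0,0],[0.056,0,0,0,0,0,0],[0.056,0,0,0,0,0,0],[0.056,0,0,0,0,0,0],[0.056,0,0,-0.02,0,0,0],[0.056,0,0,-0.04,0,0,0],[0.056,-0.02,-0.01,-0.04,0,0,0],[0.056,-0.04,-0.03,-0.03,0,0,0],[0.056,-0.04,-0.035,0,0,0,0],[0.056,0,0,0,0,0,0]]'
python3 - <<'E'
from h import *
np.set_printoptions(precision=4,suppress=True)
im,d,ci=grab("scene");i1,d1,c1=grab("top")
for c_,i_,dd in((c1,i1,d1),(ci,im,d)):
    P=cloud(c_,dd)
    for b in blobs(mask(i_,(4,90,30),(20,255,255)),150):
        q=P[b]
        if .5<q[:,0].mean()<.6 and -.2<q[:,1].mean()<.1: print("shim",cv2.minAreaRect(np.float32(plane(c_,np.argwhere(b)[:,::-1],.026)[:,:2]*1000)),"y range",np.percentile(q[:,1],[1,99]))
R=pose(92,0); need([.4717,-.1031,.15],pose(92,0))
im,d,ci=grab("wrist");P=cloud(ci,d)
for b in blobs(mask(im,(105,110,30),(125,255,255)),200):
    q=P[b]; x,y,z=q.T
    if z.mean()<.05: print("blue",len(q),"line x(y)",np.polyfit(y,x,1),"z(y)",np.polyfit(y,z,1),"y range",np.percentile(y,[1,99]))
E
```

```text
time: 20.2
position: [0.4754, -0.1039, 0.1415]
tool_rot: [2.189, 2.241, -0.008]
ft_force: [0.0, 0.1, 1.1]
grip_width: 0.643
grip_force: 0.0
shim ((548.476318359375, 21.98967742919922), (39.86625289916992, 119.92726135253906), 1.2472014427185059) y range [-0.0377  0.0818]
shim ((560.5952758789062, 10.585403442382812), (98.01082611083984, 62.81291198730469), 85.27128601074219) y range [-0.0478  0.2325]
t 20.3 pos [ 0.4776 -0.0996  0.1414] shift mm [-3.4 -6.  -8.6] turn [ 0.23  0.37 -0.31] shift after turn [-3.3 -6.1 -8.6] F [-0.2  0.6 -0.9] grip 56.1 0.0
blue 3572 line x(y) [-0.0307  0.4682] z(y) [0.1313 0.0408] y range [-0.1583 -0.0164]
```

```bash
python3 -m handwheel '[[0.056,-0.01,-0.006,0,0,5.8,-0.3],[0.056,0,0,0,0,0,0],[0.056,0,0,0,0,0,0]]'
python3 - <<'E'
from h import *
need([.4715,-.1031,.0142],pose(91.8,5.6))
E
```

```text
time: 20.72
position: [0.4723, -0.1078, 0.1403]
tool_rot: [-2.13, -2.214, -0.106]
ft_force: [1.0, -0.0, -0.1]
grip_width: 0.643
grip_force: 0.0
t 20.73 pos [ 0.4723 -0.1078  0.1403] shift mm [ -7.4  -1.  126. ] turn [0.13 0.08 0.41] shift after turn [ -7.6  -0.6 126. ] F [ 1.  -0.  -0.1] grip 56.0 0.0
```

```bash
python3 -m handwheel '[[0.056,-0.0075,-0.0005,0.04,0,0,0.4],[0.056,0,0,0.04,0,0,0],[0.056,0,0,0.03,0,0,0],[0.056,0,0,0.012,0,0,0],[0.056,0,0,0.004,0,0,0],[0.02,0,0,0,0,0,0],[0.02,0,0,0,0,0,0],[0.02,0,0,0,0,0,0],[0.02,0,0,0,0,0,0],[0.02,0,0,0,0,0,0],[0.02,0,0,0,0,0,0],[0.02,0,0,0,0,0,0]]' 55
python3 - <<'E'
from h import *
need([.4717,-.1031,.0142],pose(91.8,5.6))
E
```

```text
time: 22.22
position: [0.4716, -0.1053, 0.0145]
tool_rot: [-2.141, -2.204, -0.105]
ft_force: [-1.5, -1.5, 3.9]
grip_width: 0.27
grip_force: 55.0
t 22.23 pos [ 0.4716 -0.1053  0.0145] shift mm [2.1 0.2 0.5] turn [ 0.16  0.13 -0.13] shift after turn [2.1 0.2 0.5] F [-1.5 -1.5  3.9] grip 23.5 54.99864220619202
```

```bash
python3 -m handwheel '[[0.02,0,0,-0.0078,0,-3,0],[0.02,0,0,-0.0078,0,-3,0],[0.02,0,0,-0.0078,0,-3,0],[0.02,0,0,-0.0078,0,-3,0],[0.02,0,0,0,0,0,0],[0.02,0,0,0,0,0,0]]'
python3 - <<'E'
from h import *
need([.4717,-.1031,.0142],pose(91.8,-8))
z=ctrl.get_state();C=Rn.from_rotvec(z["tool_rot"]);print("tip",(z["position"]+C.apply([.2015,0,.0032])).round(4))
im,d,ci=grab("scene");P=cloud(ci,d)
m=(P[...,2]>.07)&(abs(P[...,0]-.60)<.045)&(P[...,1]>.08)&(P[...,1]<.30)
q=P[m];f=np.polyfit(q[:,1],q[:,2],1);print("amp tilt deg",np.degrees(np.arctan(f[0])),"edge top z",np.polyval(f,.085))
E
```

```text
time: 22.98
position: [0.4698, -0.1052, 0.044]
tool_rot: [2.132, 2.194, -0.119]
ft_force: [-0.3, -0.0, -7.3]
grip_width: 0.268
grip_force: 55.0
t 22.98 pos [ 0.4698 -0.1052  0.044 ] shift mm [ 5.3  1.9 29.4] turn [-0.05 -1.62 -0.15] shift after turn [ 6.2  1.9 29.2] F [-0.3 -0.  -7.3] grip 23.3 54.990856647491455
tip [0.4641 0.0946 0.0184]
amp tilt deg -3.0719160245005495 edge top z 0.08823888087563732
```

The amp's tilt is now 3.1°, which matches resting on the shim. The bar is free, so I'll pull it out along its axis.

```bash
python3 -m handwheel '[[0.02,-0.008,0,-0.0008,0,0,0],[0.02,-0.012,0,-0.0008,0,0,0],[0.02,-0.02,0,0,0,0,0],[0.02,-0.03,0,0,0,0,0],[0.02,-0.04,0,-0.02,0,0,0],[0.02,-0.04,0,-0.03,0,6.5,0],[0.02,0,0,-0.03,0,0,0],[0.02,0,0,0,0,0,0]]'
python3 - <<'E'
from h import *
need([.4825,-.3388,.01],pose(-4.2))
im,d,ci=grab("scene");P=cloud(ci,d)
m=(P[...,2]>.07)&(abs(P[...,0]-.60)<.045)&(P[...,1]>.08)&(P[...,1]<.30)
q=P[m];f=np.polyfit(q[:,1],q[:,2],1);print("amp tilt deg",np.degrees(np.arctan(f[0])),"edge top z",np.polyval(f,.085))
E
```

```text
time: 24.02
position: [0.4763, -0.2514, 0.1456]
tool_rot: [2.188, 2.245, 0.004]
ft_force: [0.1, 0.5, -7.9]
grip_width: 0.27
grip_force: 55.0
t 24.02 pos [ 0.4763 -0.2514  0.1456] shift mm [-87.1   3.1 135.8] turn [ 0.41 -0.17 95.68] shift after turn [ 12.5  86.7 135.6] F [ 0.1  0.5 -7.9] grip 23.5 54.99032199382782
amp tilt deg -3.155099477366318 edge top z 0.08835385871465076
```

```bash
python3 -m handwheel '[[0.02,-0.044,0,0,0,0,0],[0.02,-0.043,0.003,0,0,0,5],[0.02,0,0,0,0,0,10.6],[0.02,0,0,0,0,0,10.6],[0.02,0,0,0,0,0,10.6],[0.02,0,0,0,0,0,10.6],[0.02,0,0,0,0,0,10.6],[0.02,0,0,0,0,0,10.6],[0.02,0,0,0,0,0,10.6],[0.02,0,0,0,0,0,10.6],[0.02,0,0,0,0,0,5.8],[0.02,0,0,0,0,0,0]]'
python3 - <<'E'
from h import *
need([.4825,-.3388,.01],pose(-4.2))
s=ctrl.get_state();C=Rn.from_rotvec(s["tool_rot"]);p=s["position"]
im,d,ci=grab("wrist");P=cloud(ci,d);q=C.inv().apply((P-p).reshape(-1,3)).reshape(P.shape)
a=q[(d>0)&(q[...,0]>.03)&(q[...,0]<.085)&(abs(q[...,1])<.01)&(abs(q[...,2])<.04)];f=np.polyfit(a[:,0],a[:,2],1);print("bar top z vs x",f)
E
```

```text
time: 25.58
position: [0.4797, -0.3337, 0.1411]
tool_rot: [-3.138, 0.102, 0.002]
ft_force: [-0.6, 0.0, -9.5]
grip_width: 0.271
grip_force: 55.0
t 25.57 pos [ 0.4797 -0.3337  0.1411] shift mm [  3.3   5.1 131.1] turn [-0.12  0.09  0.46] shift after turn [  3.1   4.8 131.1] F [-0.6  0.  -9.5] grip 23.6 54.99181509017944
bar top z vs x [ 0.00255573 -0.01221941]
```

```bash
python3 -m handwheel '[[0.02,0,0.003,0.04,0,0,0],[0.02,0,0,0.04,0,0,0],[0.02,0,0,0.035,0,0,0],[0.02,0,0,0.014,0,0,0],[0.02,0,0,0.004,0,0,0],[0.02,0,0,0,0,0,0],[0.02,0,0,0,0,0,0]]'
```

```text
time: 26.5
position: [0.4819, -0.3393, 0.0122]
tool_rot: [3.138, -0.107, 0.007]
ft_force: [1.1, -0.8, -8.4]
grip_width: 0.266
grip_force: 55.0
```

```bash
python3 -m handwheel '[[0.02,0,0,0.004,0,0,0],[0.02,0,0,0.003,0,0,0],[0.02,0,0,0.001,0,0,0],[0.02,0,0,0,0,0,0]]' | grep -E "pos|ft"; python3 -m handwheel '[[0.06,0,0,0,0,0,0],[0.06,0,0,0,0,0,0],[0.06,0,0,0,0,0,0],[0.06,0,0,0,0,0,0],[0.06,0,0,0,0,0,0],[0.06,0,0,-0.02,0,0,0],[0.06,0,0,-0.05,0,0,0],[0.06,-0.03,0.03,-0.05,0,0,0],[0.06,-0.05,0.05,-0.03,0,0,0],[0.06,-0.05,0.05,0,0,0,0],[0.06,0,0,0,0,0,0]]'
python3 - <<'E'
from h import *
i1,d1,c1=grab("top");i2,d2,c2=grab("scene");P=cloud(c2,d2)
m=(P[...,2]>.07)&(abs(P[...,0]-.60)<.045)&(P[...,1]>.08)&(P[...,1]<.30)
q=P[m];f=np.polyfit(q[:,1],q[:,2],1);print("amp tilt deg",np.degrees(np.arctan(f[0])))
P=cloud(c1,d1);b=max(blobs(mask(i1,(4,90,30),(20,255,255)),200),key=lambda b:b.sum());print("shim y",np.percentile(P[b][:,1],[1,99]))
T=(P[...,2]>.06)&(P[...,2]<.11)&(abs(P[...,0]-.53)<.17)&(abs(P[...,1]-.18)<.13);print("amp",cv2.minAreaRect(np.float32(P[T][:,:2]*1000)))
cv2.imwrite("pics/fin.png",np.hstack([cv2.resize(i1,(400,300)),cv2.resize(i2,(400,300))]))
E
```

```text
position: [0.4808, -0.3386, 0.0031]
ft_force: [-3.1, 2.3, -1.4]
time: 28.38
position: [0.354, -0.4492, 0.1462]
tool_rot: [3.135, -0.124, 0.001]
ft_force: [0.5, 0.6, -0.4]
grip_width: 0.689
grip_force: 0.0
amp tilt deg -3.094739419546364
shim y [-0.0376298   0.08198125]
amp ((532.6318359375, 186.14227294921875), (278.2803039550781, 203.29818725585938), 1.7900137901306152)
```

View pics/fin.png

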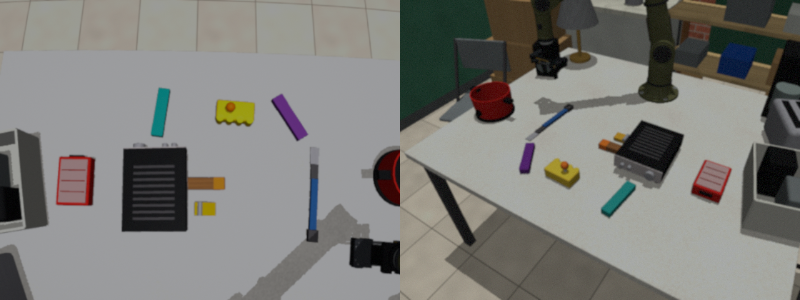

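The final view shows the amp tilted on the shim (shim at (205,183) in the left half), with about 48 mm of the shim under the edge. The bar lies flat at (313,195), well clear, and nothing else has moved. Handing in.

```bash
python3 -c "
from bench import ctrl
print(ctrl.close_job())"
```

```text
the job is handed in; nothing more can be done
None
```

The job is handed in after about 28 s on the robot clock: the amplifier rests on the shim, tilted about 3° with about 48 mm of shim under its raised edge, and the pry bar lies flat on the table clear of the amplifier and the block.

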